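# Pack the drink bottles into the divided crate

## Robot

A 7-joint arm with a two-finger parallel gripper is mounted at the origin on the work surface. World frame = base frame: x ahead of the robot, y to its left, z up, the work surface at z = 0. Lengths are in mm, angles in rad, forces in N, time in s.
With the tool pointing down it reaches from about 400 to 875 mm from the base axis. Payload 4.4 kg.
Tool frame: the origin (TCP) lies at the very end of the fingers, on their centre line; the grasp point (between the pads) lies 19 mm behind it (ctrl.grasp_offset is the distance from the TCP to the grasp point, in mm); z points along the fingers, y is the line along which they close (so a half turn about z gives the same grasp; the last joint's range is limited). The gripper opens to 85 mm and grips with 20 to 120 N. Pads are 22 mm wide; open, the fingers measure 114 mm over their backs; the gripper's body (76 mm by 85 mm) begins 54 mm behind the grasp point. The pads swing forward as they close: fully open they stand 13 mm farther back than shut.
Start: joints at [1.181, 0.628, 0.038, 1.517, -0.027, 0.996, -0.02], TCP at [206.839, -616.227, 231.313] pointing down, gripper open.
Joint ranges: [-3.06, 3.06], [-0.37, 2.12], [-1.25, 1.32], [0.18, 2.47], [-1.1, 4.24], [0.23, 1.98], [-2.94, 2.94]. Speed limits (rad/s): [2.57, 2.57, 3.14, 3.14, 3.14, 3.14, 3.14].

## Interface

Orientations are given as [roll, pitch, yaw] about the fixed x, y, z axes, in that order (R = Rz(yaw) Ry(pitch) Rx(roll)).
In Python, from cell import status, cams, ctrl gives the robot as it stands.
- The arm moves only by the tool move_arm, never from a script. Its argument "plan" is a list of rows, each a list of 3 entries, a list of its own where there are three numbers: the shift along the world's x, y, z in mm, then the turn, a rotation vector about the world's x, y, z in degrees, then the opening, from 0 (shut) to 1 (fully open). In form: [[[x, y, z], [wx, wy, wz], gripper], ...]. A call has 1 to 10 rows; each row shifts and turns the commanded pose from where the row before left it; what a row does not reach is not made up. A row lasts 1/8 s, in which the tool goes at most 62.5 mm and 10.7 degrees, less where a joint would pass 70% of its speed; a pose out of reach is approached as far as the arm can. A call with a gripper value outside its range is refused whole. The fingers move at their own pace and stop on an object; the grip force is fixed at half the most. Time passes only in rows, so rows that do not move let the fingers close. It gives the time, the measured TCP pose, the force, the opening and the grip force at its end, in the units of the state.
- status.read_state(): the state, without advancing time (a new reading comes with each control period).
- cams.get_image(name): name is "side" or "top"; returns the picture (400x640x3 uint8, blue, green, red); there is no depth.
- cams.camera_params(name): a dict with "K" (3x3 intrinsics, pixels), "k1" (the pictures are not rectified: a ray, as slopes to the right and down, at radius r is drawn at 1 + k1 r^2 times it, then the intrinsics apply), "pose" (4x4, takes a point from camera to world coordinates). Camera axes: x right, y down, z forward; pixel columns grow to the right and rows downward; lengths in mm; the calibration is good to about 2 mm. A picture is of the moment at which its call begins. camera_params takes no time and is no camera call.
- ctrl.finish_job(): hands the job in; it is judged then, once.
The state is a dict: "clock": time; "qpos": joint angles; "qd": joint speeds; "tau": joint torques, N m; "eef_pos": TCP position; "tool_rot": TCP orientation; "force": force on the tool from outside, world axes, zero at the start; "torque": the same for the moment, N m; "width": finger opening in mm; "gripper_force": force on a finger pad.
Only numpy, scipy, OpenCV 4.12 (cv2) and the standard library are available. Lean on these libraries where they do the work, as an engineer would, in place of code of your own. Each camera call takes 0.05 s, during which the arm holds its last target. There are 200 camera calls.

## Task

Pack all three aluminium drink bottles, the two leaning in the rack and the one on the bench, into free cells of the divided crate, one to a cell, each standing upright on the cell's floor. Lower them in rather than letting them drop, and leave everything else where it is.

Things in the scene. Friction and masses are not known exactly. Their poses are not given: they have to be found in the camera images.
- bottle_a: Aluminium drink bottle, one of three alike, about 0.18 kg, 190 mm tall. Body 60 mm across up to 128 mm, then a shoulder to a 32 mm neck; black screw cap, a cylinder 38 mm across from 152 to 190 mm (bevelled above 187). Foot edge rounded by 4 mm. Origin: centre of its underside; z along its axis towards the cap. Starts in the rack.
- bottle_b: Drink bottle exactly like bottle_a; it also starts in the rack.
- bottle_c: Drink bottle exactly like bottle_a; it starts standing on the bench.
- crate: Wooden crate, does not move; 162 mm (its x) by 240 mm (its y), 110 mm high, 2 x 3 square cells 72 mm wide; walls, dividers (as high as the walls) and floor 6 mm thick. Origin: centre of its underside. Cell centres at x = -39, +39 mm, y = -78, 0, +78 mm in its frame; cell floors 6 mm above the origin. Two cells are taken (chalk_tin, shaker), four are free.
- chalk_tin: Steel tin with a lid, 65 mm across, 121 mm high, standing in a cell of the crate. Origin: centre of its underside. Stays there.
- shaker: Grey shaker cup with black lid, 66 mm across, 142 mm high, standing in a cell of the crate. Origin: centre of its underside. Stays there.
- cork0: Thin flat cork disc, 62 mm across, on the floor of one free cell; origin at the centre of that cell's floor.
- cork1: Cork disc like cork0, in another free cell.
- cork2: Cork disc like cork0, in another free cell.
- cork3: Cork disc like cork0, in the fourth free cell.
- rack: Steel-rod bottle rack, does not move; 150 mm (x) by 246 mm (y), rods up to 125 mm high. Origin on the bench under the bottles' caps. Three places 80 mm apart along y (two bottles, one roller), undersides centred at x = 75, z = 36 mm, leaning 30 degrees from vertical, tops towards the rack's -x. Bodies rest on two rods and a ledge with a low lip; caps stand free; a bottle lifts out straight up.
- roller: Black grooved foam roller, 60 mm across, 145 mm long, without a neck or cap, leaning in one place of the rack. Origin: centre of its lower end; z along its axis upwards. Stays there.
- dumbbell: Grey vinyl hex dumbbell, 196 mm long (along its y), 76 mm high, lying to one side of the bench. Origin: under its centre, on the bench. Stays there.
- pushup_handle: Aluminium push-up handle with a dark foam grip, 124 mm (x) by 182 mm (y), 125 mm high, to one side of the bench. Origin: under its centre, on the bench. Stays there.
- collar_1: Yellow spring collar lying flat: a coil 66 mm across and 25 mm high with two arms, 118 mm long in all along its x. Origin: on the bench under the middle of that length (the coil's centre is 26 mm to -x). Stays there.
- collar_2: Spring collar like collar_1. Stays there.
- exerciser: Orange silicone finger exerciser lying flat: a ring 72 mm across with five finger loops on its +x side, 98 mm long in all along x, 12 mm high. Origin: under the middle of that length. Stays there.

How it is judged (in metres and radians):
At the end, for the whole second after the job is handed in: All three bottles stand at rest in cells of the crate, one to a cell: inside the crate's walls, underside within 6 mm of the cell floor's height, axis within 0.1 rad of vertical, released. (A cell has room for one bottle only.) (x of bottle_a in the frame of crate between -0.05 and 0.05 m and y of bottle_a in the frame of crate between -0.09 and 0.09 m and z of bottle_a in the frame of crate between 0 and 0.012 m and angle between each of bottle_a, bottle_b, bottle_c's own z axis and vertical below 0.1 rad and linear speed of each of bottle_a, bottle_b, bottle_c below 0.02 m/s and x of bottle_b in the frame of crate between -0.05 and 0.05 m and y of bottle_b in the frame of crate between -0.09 and 0.09 m and z of bottle_b in the frame of crate between 0 and 0.012 m and x of bottle_c in the frame of crate between -0.05 and 0.05 m and y of bottle_c in the frame of crate between -0.09 and 0.09 m and z of bottle_c in the frame of crate between 0 and 0.012 m); the robot touches nothing.
It fails at once if a bottle is dropped into the crate: it moves faster than 0.6 m/s (a free fall of some 18 mm) with its underside below the crate's rim ((x of bottle_a in the frame of crate between -0.05 and 0.05 m and y of bottle_a in the frame of crate between -0.09 and 0.09 m and z of bottle_a in the frame of crate below 0.1 m and linear speed of bottle_a above 0.6 m/s) or (x of bottle_b in the frame of crate between -0.05 and 0.05 m and y of bottle_b in the frame of crate between -0.09 and 0.09 m and z of bottle_b in the frame of crate below 0.1 m and linear speed of bottle_b above 0.6 m/s) or (x of bottle_c in the frame of crate between -0.05 and 0.05 m and y of bottle_c in the frame of crate between -0.09 and 0.09 m and z of bottle_c in the frame of crate below 0.1 m and linear speed of bottle_c above 0.6 m/s)).
It fails at once if another thing is shifted more than 30 mm from where it was (distance of any of chalk_tin, shaker, roller, dumbbell, pushup_handle, collar_1, collar_2, exerciser from where it was at the start of the episode above 0.03 m).
It also fails if it takes over 69 s, if anything falls off the work surface, if the arm or the gripper's body presses on something with over 40 N, if the wrist force passes 120 N, or if a joint passes its speed limit or range.

## Working session

There is one attempt and no reset: what is moved stays moved. The work goes in short steps, Python scripts to look and compute and a tool call to move; the robot and the scene stay as the last step left them, time stands still between calls to the robot, and variables do not carry over. Pictures are saved under pics/ and viewed, at most 10 in all, crops included, and the job is handed in when it is done.

Besides the shell and the picture viewer there is one more tool, called after "Request:" in YAML: its name, and indented under it one key for each argument. move_arm: Moves the arm, as the interface text tells. Its arguments: {"type":"object","properties":{"plan":{"type":"array","items":{"type":"array"}}},"required":["plan"]}

```bash
mkdir -p pics; ls; python3 - <<'E'
from cell import status,cams,ctrl
import cv2,numpy as np
for n in("top","side"):
    cv2.imwrite(f"pics/{n}0.png",cams.get_image(n)); p=cams.camera_params(n); print(n,np.round(p["K"],1).tolist(),p["k1"],np.round(p["pose"],3).tolist())
s=status.read_state();print(s)
E
```

```text
pics
top [[501.8, 0.0, 322.7], [0.0, 501.8, 205.9], [0.0, 0.0, 1.0]] 0.029630701232166212 [[-0.002, -0.984, 0.179, 342.873], [-1.0, 0.004, 0.007, -19.322], [-0.008, -0.179, -0.984, 1428.123], [0.0, 0.0, 0.0, 1.0]]
side [[368.8, 0.0, 321.2], [0.0, 368.8, 203.8], [0.0, 0.0, 1.0]] -0.07717035655091714 [[-0.796, -0.345, 0.497, 15.25], [-0.605, 0.467, -0.645, 785.87], [-0.01, -0.814, -0.581, 766.052], [0.0, 0.0, 0.0, 1.0]]
{'clock': 0.1, 'qpos': array([ 1.18121853,  0.62920468,  0.03849353,  1.5182906 , -0.02700267,
        0.99628843, -0.02000337]), 'qd': array([-0.0018203 , -0.00341848,  0.00027315, -0.00344284, -0.00030919,
       -0.00115266, -0.00174762]), 'tau': array([ 2.63040798e-03, -5.64528108e+01,  1.23012185e+00, -1.93973351e+01,
        1.12003522e-02,  5.44299925e-03,  1.56293760e-05]), 'eef_pos': array([ 206.62096628, -615.69146515,  230.50643275]), 'tool_rot': array([-3.13992134e+00,  4.10247737e-05,  3.23733038e-01]), 'force': array([ 0.27630603,  0.46304773, -0.07209825]), 'torque': array([-0.04578831, -0.00670322,  0.08493107]), 'gripper_force': 0.0, 'width': 85.60834385259058}
```

View pics/top0.png

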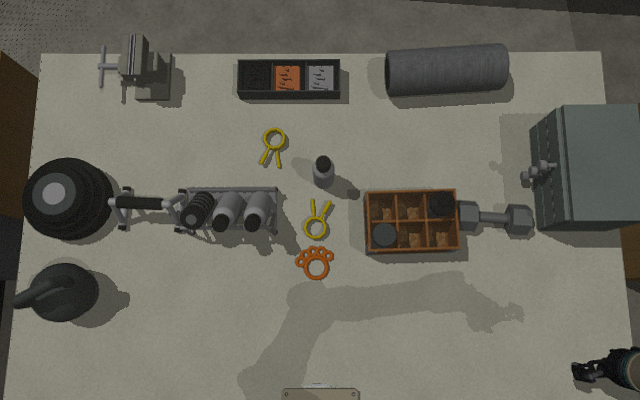

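View pics/side0.png

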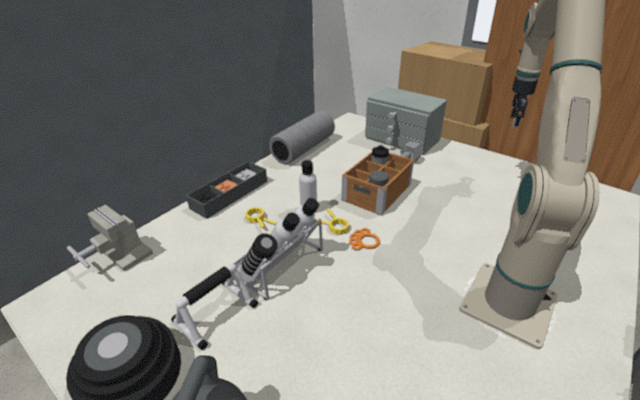

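The top view shows the rack at about (230,208): roller on the left, two bottles with caps at about (221,222) and (254,222). The standing bottle is at (323,170). The crate is at (412,222), with the tin and shaker at (384,236) and (440,205). I'll enlarge both views.

```bash
python3 - <<'E'
import cv2
a=cv2.imread("pics/top0.png")[145:265,170:470]; cv2.imwrite("pics/t1.png",cv2.resize(a[:, 0:180],None,fx=4.4,fy=4.4,interpolation=cv2.INTER_CUBIC))
cv2.imwrite("pics/t2.png",cv2.resize(a[30:,180:],None,fx=6,fy=6,interpolation=cv2.INTER_CUBIC))
a=cv2.imread("pics/side0.png")[140:270,220:420];cv2.imwrite("pics/s1.png",cv2.resize(a,None,fx=4,fy=4,interpolation=cv2.INTER_CUBIC))
E
```

```text
(no output)
```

View pics/t1.png

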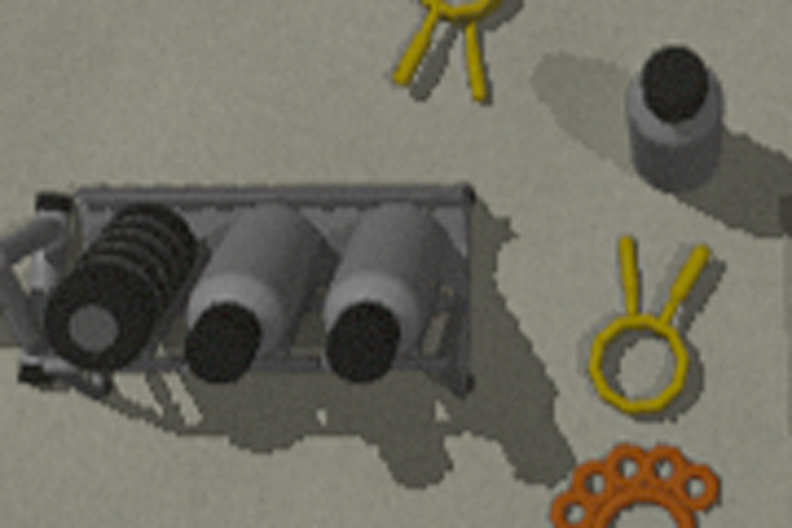

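View pics/t2.png

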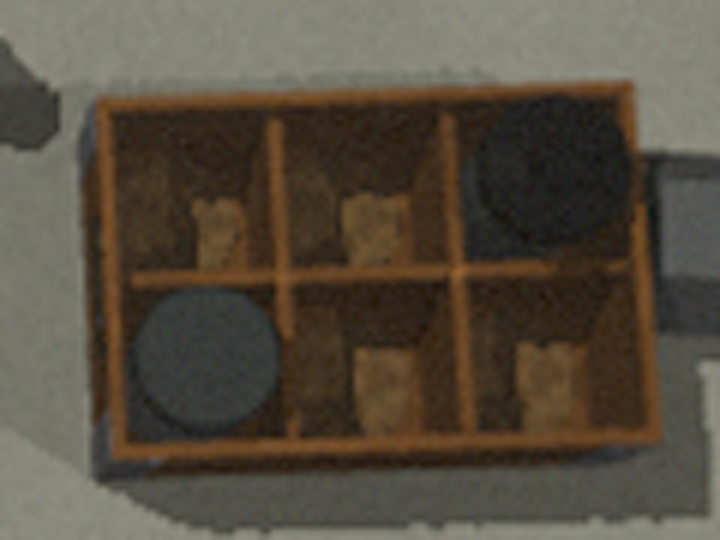

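View pics/s1.png

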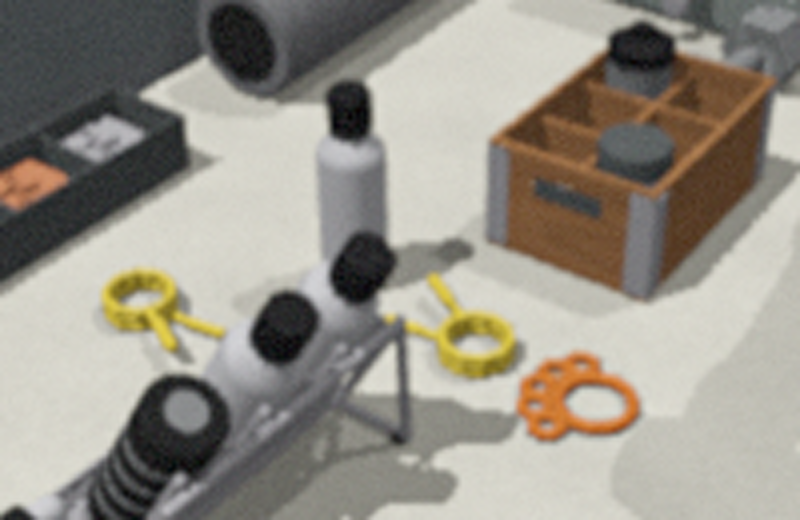

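The crops give me cap and crate rim corner positions that I can read off directly. In the top crop, caps A and B are at about (223,341) and (363,340), with C at (675,84). I'll fit the rack and bottle poses from the cap outlines in both views, and the crate pose from the rim corners.

```bash
cat > h.py <<'E'
import numpy as np
from cell import status,cams,ctrl
from scipy.optimize import least_squares
P={n:cams.camera_params(n) for n in("top","side")}
def proj(n,X):
    p=P[n];T=np.array(p["pose"]);K=np.array(p["K"])
    c=(np.atleast_2d(X)-T[:3,3])@T[:3,:3]; s=c[:,:2]/c[:,2:]
    s=s*(1+p["k1"]*(s**2).sum(1,keepdims=True)); return s*[K[0,0],K[1,1]]+K[:2,2]
def bbox(n,X): q=proj(n,X); return np.r_[q.min(0),q.max(0)]
t=np.linspace(0,2*np.pi,49)
def cyl(base,ax,z0,z1,r):
    ax=np.array(ax)/np.linalg.norm(ax);u=np.cross(ax,[0.3,1,0.2]);u/=np.linalg.norm(u);v=np.cross(ax,u)
    return np.vstack([base+ax*z+rr*(np.cos(t)[:,None]*u+np.sin(t)[:,None]*v) for z,rr in((z0,r),(z1-3,r),(z1,r-3))])
def up(q,o,f): return (np.array(q,float).reshape(-1,2)+.5)/f-.5+o
def rackbase(p,k):
    x,y,w=p;c,s=np.cos(w),np.sin(w)
    return np.array([x+75*c-k*s,y+75*s+k*c,36.]),np.array([-.5*c,-.5*s,np.sqrt(.75)])
E
python3 - <<'E'
from h import *
T=lambda b:up(b,(170,145),4.4).ravel(); S=lambda b:up(b,(220,140),4).ravel()
A=dict(top=T([185,300,262,383]),side=S([253,290,318,366]));B=dict(top=T([325,298,402,383]),side=S([331,233,397,300]));C=dict(top=T([641,45,710,123]),side=S([328,80,372,138]))
f=lambda p:np.concatenate([bbox(n,cyl(*rackbase(p,k),152,190,19))-o[n] for o,k in((A,0),(B,-80)) for n in P])
r=least_squares(f,[450,200,0],loss="soft_l1");print("rack",r.x,np.round(r.fun,1))
for k in(0,-80):
    b,a=rackbase(r.x,k);print(b,a,"cap171",b+171*a)
g=lambda p:np.concatenate([bbox(n,cyl(np.r_[p,0],[0,0,1],152,190,19))-C[n] for n in P])
r=least_squares(g,[450,0],loss="soft_l1");print("C",r.x,np.round(r.fun,1))
q=up([98,101,632,83,660,440,117,455],(350,175),6)
L=np.array([[81,120],[81,-120],[-81,-120],[-81,120]])
def cr(p,L,z):
    c,s=np.cos(p[2]),np.sin(p[2]);return np.c_[L@np.array([[c,s],[-s,c]])+p[:2],np.full(len(L),z)]
r=least_squares(lambda p:(proj("top",cr(p,L,110))-q).ravel(),[450,-200,0]);print("crate",r.x,np.round(r.fun,1))
# side check of 3 visible rim corners: s1 (490,142),(643,195),(770,78)
print(np.round((proj("side",cr(r.x,L,110))-[220,140])*4))
print(np.round(cr(r.x,np.array([[39,78],[39,0],[-39,0],[-39,-78]]),6),1).tolist())
E
```

```text
rack [538.94177744 246.06596165   6.28384859] [-0.3 -0.3  0.2  0.1 -1.  -0.5  1.3  0.2  0.3  0.1 -0.2 -0.1 -0.7 -0.6
  0.7  1.5]
[613.94176095 246.11570806  36.        ] [-4.99999890e-01 -3.31642751e-04  8.66025404e-01] cap171 [528.44177975 246.05899715 184.09034405]
[613.99482379 166.11572566  36.        ] [-4.99999890e-01 -3.31642751e-04  8.66025404e-01] cap171 [528.49484259 166.05901475 184.09034405]
C [683.4474308  -11.67052851] [ 0.3 -0.3 -0.5 -0.3 -0.  -0.1  1.   1.1]
crate [ 5.45972010e+02 -2.47295498e+02  2.86282173e-02] [-0.3 -0.7  0.4 -0.5  0.6  0.4 -0.6  0.7]
[[490. 138.]
 [624.  33.]
 [779.  79.]
 [657. 196.]]
[[582.7, -168.2, 6.0], [585.0, -246.2, 6.0], [507.0, -248.4, 6.0], [509.2, -326.4, 6.0]]
```

Residuals are below a pixel and the sizes agree. Bottle C comes first: at (683,-12), gripped by the cap.

Request:
move_arm:
  plan:
    - [[34,43,0],[0,0,-1.7],0.75]
    - [[34,43,0],[0,0,-1.7],0.75]
    - [[34,43,0],[0,0,-1.7],0.75]
    - [[34,43,0],[0,0,-1.7],0.75]
    - [[34,43,0],[0,0,-1.7],0.75]
    - [[34,43,0],[0,0,-1.7],0.75]
    - [[34,43,0],[0,0,-1.7],0.75]
    - [[34,43,0],[0,0,-1.7],0.75]
    - [[34,43,0],[0,0,-1.7],0.75]
    - [[34,43,0],[0,0,-1.6],0.75]

```text
clock: 1.35
eef_pos: [547.6, -184.7, 231.0]
tool_rot: [3.142, 0.001, 0.028]
force: [0.6, -0.4, 0.5]
width: 64.5
gripper_force: 0.0
```

Request:
move_arm:
  plan:
    - [[34,43,0],[0,0,0],0.75]
    - [[34,43,0],[0,0,0],0.75]
    - [[34,43,0],[0,0,0],0.75]
    - [[35,45,0],[0,0,0],0.75]
    - [[0,0,0],[0,0,0],0.75]
    - [[0,0,0],[0,0,0],0.75]

```text
clock: 2.1
eef_pos: [683.2, -12.6, 230.5]
tool_rot: [3.141, 0.002, 0.029]
force: [-0.1, -0.9, -0.1]
width: 64.2
gripper_force: 0.0
```

Request:
move_arm:
  plan:
    - [[0,1,-20],[0,0,0],0.75]
    - [[0,0,-25],[0,0,0],0.75]
    - [[0,0,-20],[0,0,0],0.75]
    - [[0,0,-11],[0,0,0],0.75]
    - [[0,0,0],[0,0,0],0.0]
    - [[0,0,0],[0,0,0],0.0]
    - [[0,0,0],[0,0,0],0.0]
    - [[0,0,0],[0,0,0],0.0]
    - [[0,0,0],[0,0,0],0.0]

```text
clock: 3.22
eef_pos: [684.3, -11.3, 156.1]
tool_rot: [3.141, -0.001, 0.029]
force: [0.1, 0.3, 3.4]
width: 36.8
gripper_force: 60.5
```

Request:
move_arm:
  plan:
    - [[0,0,10],[0,0,0],0.0]
    - [[0,0,25],[0,0,0],0.0]
    - [[0,0,35],[0,0,0],0.0]
    - [[0,0,35],[0,0,0],0.0]
    - [[-5,-7,25],[0,0,0],0.0]
    - [[-17,-26,5],[0,0,0],0.0]
    - [[-23,-36,0],[0,0,0],0.0]
    - [[-23,-36,0],[0,0,0],0.0]
    - [[-22,-35,0],[0,0,0],0.0]
    - [[-11,-17,0],[0,0,0],0.0]

```text
clock: 4.47
eef_pos: [581.2, -170.8, 290.6]
tool_rot: [3.141, 0.001, 0.026]
force: [0.5, 0.5, -2.6]
width: 36.5
gripper_force: 60.3
```

Request:
move_arm:
  plan:
    - [[0,0,0],[0,0,0],0.0]
    - [[0,0,0],[0,0,0],0.0]

```text
clock: 4.72
eef_pos: [584.1, -165.8, 290.3]
tool_rot: [-3.14, -0.001, 0.032]
force: [1.0, 0.9, -2.6]
width: 36.6
gripper_force: 60.4
```

```bash
python3 - <<'E'
from h import *
import cv2
a=cams.get_image("side");b=cams.get_image("top")
a=cv2.resize(a[90:240,290:430],None,fx=4,fy=4,interpolation=cv2.INTER_CUBIC)
s=status.read_state();e=s["eef_pos"];print(e,s["width"])
# predicted outline of hanging bottle body (60 dia) and TCP axis
base=np.array([e[0],e[1],e[2]-156])
for z in(0,128):
  c=cyl(base,[0,0,1],z,z+3,30)[:49];q=(proj("side",c)-[290,90])*4
  print(z,q.min(0).round(),q.max(0).round()); cv2.polylines(a,[np.int32(q)],1,(0,255,0),1)
# crate rim model
p=[545.97,-247.3,.0286];c,si=np.cos(p[2]),np.sin(p[2])
L=np.array([[81,120],[81,-120],[-81,-120],[-81,120]])
X=np.c_[L@np.array([[c,si],[-si,c]])+p[:2],np.full(4,110)]
cv2.polylines(a,[np.int32((proj("side",X)-[290,90])*4)],1,(255,0,255),1)
cv2.imwrite("pics/s2.png",a)
E
```

```text
[ 583.96059401 -165.90732506  290.1239925 ] 36.492307212379316
0 [240. 291.] [310. 326.]
128 [246. 155.] [320. 186.]
```

View pics/s2.png

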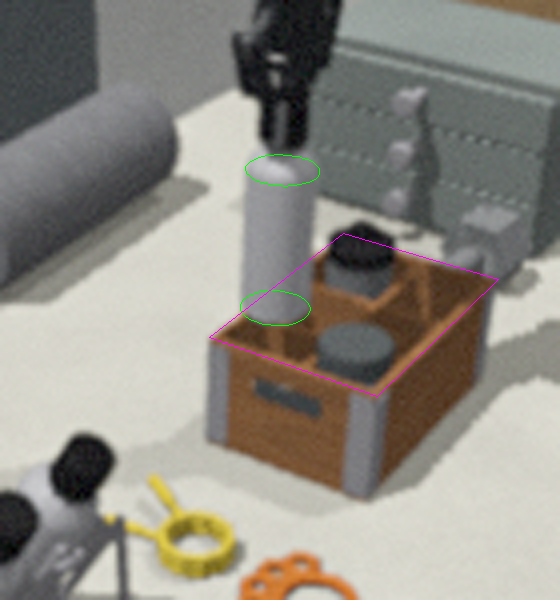

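The bottle hangs straight and the predicted outlines match within about a pixel: body base at (275,310), crate rim overlay aligned. Lowering.

Request:
move_arm:
  plan:
    - [[-1,-2,-10],[0,0,0],0.0]
    - [[0,0,-20],[0,0,0],0.0]
    - [[0,0,-20],[0,0,0],0.0]
    - [[0,0,-20],[0,0,0],0.0]
    - [[0,0,-20],[0,0,0],0.0]
    - [[0,0,-18],[0,0,0],0.0]
    - [[0,0,-12],[0,0,0],0.0]
    - [[0,0,-4],[0,0,0],0.0]
    - [[0,0,0],[0,0,0],0.0]

```text
clock: 5.95
eef_pos: [582.0, -170.2, 166.3]
tool_rot: [3.142, -0.0, 0.029]
force: [-0.2, -0.6, -1.9]
width: 36.5
gripper_force: 60.4
```

Request:
move_arm:
  plan:
    - [[0,1,-2],[0,0,0],0.0]
    - [[0,0,-1],[0,0,0],0.0]
    - [[0,0,0],[0,0,0],0.0]

```text
clock: 6.32
eef_pos: [581.9, -169.2, 163.5]
tool_rot: [3.141, -0.0, 0.029]
force: [0.1, -0.6, -1.8]
width: 36.4
gripper_force: 60.4
```

Request:
move_arm:
  plan:
    - [[0,0,-1],[0,0,0],0.0]
    - [[0,0,0],[0,0,0],0.6]
    - [[0,0,0],[0,0,0],0.7]
    - [[0,0,0],[0,0,0],0.7]
    - [[0,0,15],[0,0,0],0.7]
    - [[0,0,30],[0,0,0],0.7]
    - [[0,0,35],[0,0,0],0.7]

```text
clock: 7.2
eef_pos: [581.7, -169.2, 243.9]
tool_rot: [3.142, 0.0, 0.029]
force: [0.5, 0.1, -0.6]
width: 60.0
gripper_force: 0.0
```

Next is B: rack base at (614,166), approached with the tool tilted 30° along its axis.

Request:
move_arm:
  plan:
    - [[-10,37,1],[0,0,-1.7],0.7]
    - [[-10,37,1],[0,-3.5,0],0.7]
    - [[-10,37,1],[0,-3.5,0],0.7]
    - [[-10,37,1],[0,-3.5,0],0.7]
    - [[-10,37,1],[0,-3.5,0],0.7]
    - [[-10,37,0],[0,-4,0],0.7]
    - [[-10,37,0],[0,-4,0],0.7]
    - [[-10,37,0],[0,-4,0],0.7]
    - [[-11,39,0],[0,-4,0],0.7]
    - [[0,0,0],[0,0,0],0.7]

```text
clock: 8.45
eef_pos: [501.6, 117.3, 246.4]
tool_rot: [3.119, -0.438, 0.002]
force: [-0.1, -0.2, -0.2]
width: 60.0
gripper_force: 0.0
```

Request:
move_arm:
  plan:
    - [[0,0,0],[0,0,0],0.7]

```text
clock: 8.57
eef_pos: [502.6, 115.1, 246.4]
tool_rot: [3.119, -0.438, -0.004]
force: [0.3, -0.8, -0.2]
width: 59.8
gripper_force: 0.0
```

Request:
move_arm:
  plan:
    - [[-3,13,1],[0.3,-1.2,0.2],0.7]
    - [[-3,13,1],[0.3,-1.2,0.2],0.7]
    - [[-3,13,1],[0.3,-1.2,0.2],0.7]
    - [[-3,12,1],[0.3,-1.3,0.2],0.7]
    - [[0,0,0],[0,0,0],0.7]
    - [[0,0,0],[0,0,0],0.7]

```text
clock: 9.32
eef_pos: [491.8, 166.7, 256.5]
tool_rot: [3.139, -0.513, -0.0]
force: [0.6, 0.2, 0.1]
width: 59.7
gripper_force: 0.0
```

Request:
move_arm:
  plan:
    - [[-5,-0.5,0],[0,-0.6,0],0.7]
    - [[0,0,0],[0,0,0],0.7]
    - [[12,0,-21],[0,0,0],0.7]
    - [[12,0,-20],[0,0,0],0.7]
    - [[0,0,0],[0,0,0],0.7]

```text
clock: 9.95
eef_pos: [516.4, 169.8, 236.1]
tool_rot: [3.126, -0.492, 0.003]
force: [-0.3, 0.4, 0.6]
width: 59.7
gripper_force: 0.0
```

```bash
python3 -c "
from h import *
s=status.read_state();print(s['qpos'],s['qd'],s['eef_pos'],s['tool_rot'])"
```

```text
[-0.67926391  0.33788168  0.19070032  2.23636318  0.90986211  0.23344439
 -2.9406335 ] [-0.03579648 -0.02976498  0.02694447  0.03344209 -0.00437841  0.00598699
 -0.00264345] [516.35478679 169.77254746 236.07334066] [ 3.12605848 -0.49213365  0.00322848]
```

Joints 6 and 7 are at their limits, so a full 30° outward tilt isn't reachable. The pads close along y, so I can split it: grip with the tool tilted 15° outward and place with it tilted 15° inward.

Request:
move_arm:
  plan:
    - [[-1,-1,2],[0.2,2.2,0],0.7]
    - [[-1,-1,2],[0.2,2.2,0.1],0.7]
    - [[-1,-1,2],[0.2,2.2,0.1],0.7]
    - [[-1,-1,2],[0.2,2.2,0],0.7]
    - [[0,0,0],[0,2.2,0],0.7]
    - [[0,0,0],[0,2.2,0],0.7]
    - [[0,0,0],[0,0,0],0.7]
    - [[0,0,0],[0,0,0],0.7]

```text
clock: 10.95
eef_pos: [510.9, 166.4, 244.7]
tool_rot: [-3.141, -0.263, 0.002]
force: [0.4, -0.4, -0.1]
width: 59.9
gripper_force: 0.0
```

```bash
python3 -c "
from h import *
s=status.read_state();print(s['qpos'],s['eef_pos'],s['tool_rot'])"
```

```text
[-0.24101636  0.35575682 -0.26220792  2.03892568  0.40282557  0.55761647
 -2.36736032] [510.91454074 166.37067559 244.65454641] [-3.14115724e+00 -2.62705345e-01  2.20771962e-03]
```

Off the limits now. Descend 80 mm along the tool axis to (533,166,167).

Request:
move_arm:
  plan:
    - [[5,0,-18],[0,0,0],0.7]
    - [[6,0,-22],[0,0,0],0.7]
    - [[6,0,-22],[0,0,0],0.7]
    - [[5,0,-16],[0,0,0],0.7]
    - [[0,0,0],[0,0,0],0.7]
    - [[0,0,0],[0,0,0],0.7]

```text
clock: 11.7
eef_pos: [533.6, 167.1, 167.2]
tool_rot: [-3.14, -0.263, 0.002]
force: [0.2, -0.1, 0.7]
width: 59.5
gripper_force: 0.0
```

```bash
python3 - <<'E'
from h import *
import cv2
s=status.read_state();print(s['qpos'],s['eef_pos'],s['tool_rot'],s['force'])
a=cv2.resize(cams.get_image("side")[150:270,210:370],None,fx=5,fy=5,interpolation=cv2.INTER_CUBIC)
cv2.imwrite("pics/s3.png",a)
E
```

```text
[-0.30765258  0.50048609 -0.15712331  2.07476343  0.5211038   0.3755675
 -2.47299926] [533.56602    167.08085235 167.24873094] [-3.14024907e+00 -2.63285447e-01  2.44364132e-03] [ 0.22697339 -0.07875288  0.69580343]
```

View pics/s3.png

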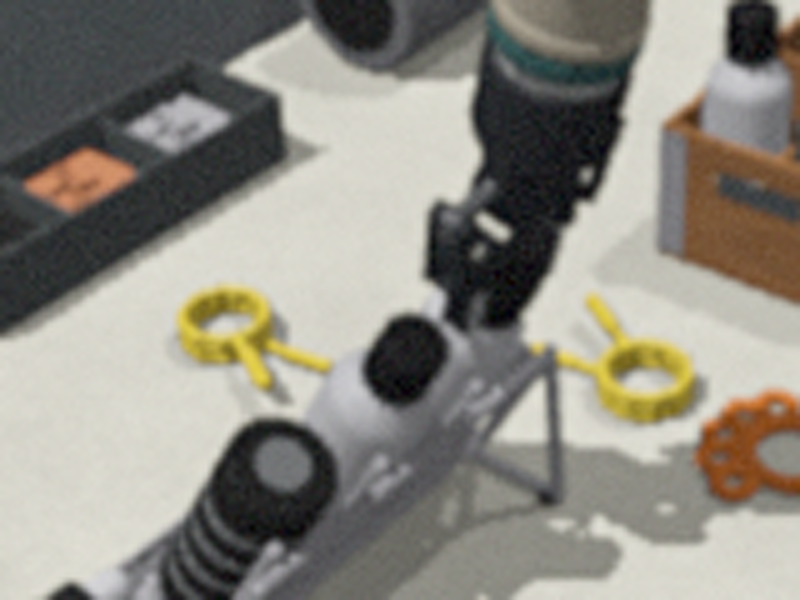

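The fingers straddle B's cap at about (490,285), and C stands upright in its cell at about (750,90). Closing, then lifting straight up.

Request:
move_arm:
  plan:
    - [[0,-1,0],[0,0,0],0.0]
    - [[0,0,0],[0,0,0],0.0]
    - [[0,0,0],[0,0,0],0.0]
    - [[0,0,0],[0,0,0],0.0]
    - [[0,0,0],[0,0,0],0.0]

```text
clock: 12.38
eef_pos: [533.8, 166.2, 167.8]
tool_rot: [-3.14, -0.264, 0.002]
force: [-2.5, 0.0, 5.2]
width: 36.8
gripper_force: 59.8
```

Request:
move_arm:
  plan:
    - [[0,0,8],[0,0,0],0.0]
    - [[0,0,14],[0,0,0],0.0]
    - [[0,0,16],[0,0,0],0.0]
    - [[0,0,16],[0,0,0],0.0]
    - [[0,0,16],[0,0,0],0.0]
    - [[0,0,16],[0,0,0],0.0]
    - [[0,0,16],[0,0,0],0.0]
    - [[0,0,16],[0,0,0],0.0]
    - [[0,0,16],[0,0,0],0.0]
    - [[0,0,16],[0,0,0],0.0]

```text
clock: 13.62
eef_pos: [532.8, 165.2, 317.2]
tool_rot: [-3.141, -0.261, 0.002]
force: [0.2, 0.0, -2.6]
width: 36.6
gripper_force: 60.4
```

Request:
move_arm:
  plan:
    - [[-3,-15,0],[0,1.5,0],0.0]
    - [[-3,-25,0],[0,1.5,0],0.0]
    - [[-3,-27,0],[0,1.5,0],0.0]
    - [[-3,-27,0],[0,1.5,0],0.0]
    - [[-3,-27,0],[0,1.5,0],0.0]
    - [[-3,-27,0],[0,1.5,0],0.0]
    - [[-3,-27,0],[0,1.5,0],0.0]
    - [[-3,-27,0],[0,1.5,0],0.0]
    - [[-3,-27,0],[0,1.5,0],0.0]
    - [[-2,-27,0],[0,1.5,0],0.0]

```text
clock: 14.88
eef_pos: [503.7, -91.2, 316.9]
tool_rot: [-3.14, 0.001, 0.002]
force: [0.0, -0.2, -2.1]
width: 36.7
gripper_force: 60.4
```

Request:
move_arm:
  plan:
    - [[0,-27,0],[0,1.5,0],0.0]
    - [[0,-27,0],[0,1.5,0],0.0]
    - [[0,-27,0],[0,1.5,0],0.0]
    - [[0,-27,0],[0,1.5,0],0.0]
    - [[0,-27,0],[0,1.5,0],0.0]
    - [[0,-27,0],[0,1.5,0],0.0]
    - [[0,-27,0],[0,1.5,0],0.0]
    - [[0,-25,0],[0,1.5,0],0.0]
    - [[0,0,0],[0,1.5,0],0.0]
    - [[0,0,0],[0,1.5,0],0.0]

```text
clock: 16.12
eef_pos: [504.5, -303.2, 316.7]
tool_rot: [-3.138, 0.262, 0.003]
force: [0.0, -0.0, -2.0]
width: 36.5
gripper_force: 60.5
```

Request:
move_arm:
  plan:
    - [[0,-12,0],[0,0,0],0.0]
    - [[0,-11,0],[0,0,0],0.0]
    - [[0,0,0],[0,0,0],0.0]
    - [[0,0,0],[0,0,0],0.0]

```text
clock: 16.62
eef_pos: [504.4, -327.0, 316.8]
tool_rot: [-3.139, 0.261, 0.002]
force: [0.3, 0.1, -2.2]
width: 37.0
gripper_force: 60.5
```

```bash
cat > look.py <<'E'
from h import *
import cv2,sys
s=status.read_state();e=np.array(s["eef_pos"]);print(e,s["tool_rot"],s["width"])
th=s["tool_rot"][1]; G=e-19*np.array([-np.sin(th),0,-np.cos(th)]); base=G-[0,0,172]; print("G",G)
out=[]
for n,(sx,sy) in(("side",(130,200)),("top",(130,200))):
  im=cams.get_image(n); c=proj(n,base+[0,0,60])[0]; x0,y0=int(c[0])-33,int(c[1])-50
  f=6; a=cv2.resize(im[y0:y0+100,x0:x0+66],None,fx=f,fy=f,interpolation=cv2.INTER_CUBIC)
  for z in(0,30,60,90,120):
    q=(proj(n,cyl(base,[0,0,1],z,z+3,30)[:49])+.5-[x0,y0])*f-.5
    cv2.polylines(a,[np.int32(q)],1,(0,255,0),1)
  out.append(a)
cv2.imwrite(sys.argv[1],np.hstack(out))
E
python3 look.py pics/b1.png
```

```text
[ 504.41327142 -327.04696535  316.824523  ] [-3.13895141e+00  2.60755381e-01  2.08832178e-03] 37.00719552398426
G [ 509.31167037 -327.04696535  335.18223767]
```

View pics/b1.png

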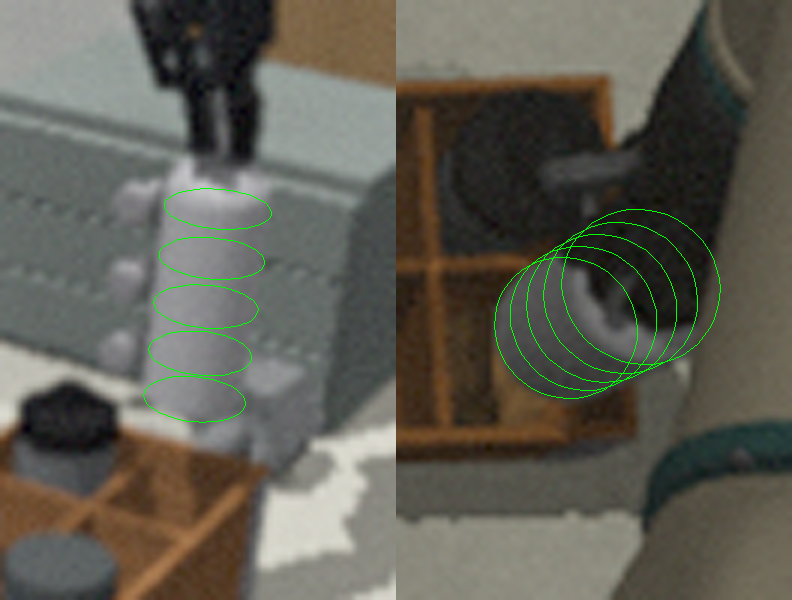

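The hanging bottle matches the upright overlay within about 2 mm in both views (side: base at about (195,400); top: base at about (566,328)). Lowering.

Request:
move_arm:
  plan:
    - [[0,0.5,-10],[0,0,0],0.0]
    - [[0,0,-18],[0,0,0],0.0]
    - [[0,0,-20],[0,0,0],0.0]
    - [[0,0,-20],[0,0,0],0.0]
    - [[0,0,-20],[0,0,0],0.0]
    - [[0,0,-20],[0,0,0],0.0]
    - [[0,0,-20],[0,0,0],0.0]
    - [[0,0,-14],[0,0,0],0.0]
    - [[0,0,-8],[0,0,0],0.0]
    - [[0,0,0],[0,0,0],0.0]

```text
clock: 17.98
eef_pos: [504.3, -326.6, 166.3]
tool_rot: [-3.139, 0.262, 0.002]
force: [0.1, 0.6, -1.5]
width: 36.6
gripper_force: 60.5
```

Request:
move_arm:
  plan:
    - [[0,0,-2],[0,0,0],0.0]
    - [[0,0,0],[0,0,0],0.0]

```text
clock: 18.23
eef_pos: [504.7, -326.9, 165.2]
tool_rot: [-3.14, 0.26, 0.002]
force: [0.1, -0.1, -1.8]
width: 36.6
gripper_force: 60.5
```

Request:
move_arm:
  plan:
    - [[0,0,-1.5],[0,0,0],0.0]
    - [[0,0,-1],[0,0,0],0.0]
    - [[0,0,0],[0,0,0],0.0]

```text
clock: 18.6
eef_pos: [504.4, -326.7, 162.1]
tool_rot: [-3.139, 0.261, 0.002]
force: [-0.8, -0.3, -1.3]
width: 36.7
gripper_force: 60.5
```

Request:
move_arm:
  plan:
    - [[0,0,-1],[0,0,0],0.0]
    - [[0,0,-1],[0,0,0],0.0]
    - [[0,0,0],[0,0,0],0.0]

```text
clock: 18.98
eef_pos: [504.6, -326.7, 160.4]
tool_rot: [-3.14, 0.261, 0.002]
force: [-0.3, -0.7, 0.2]
width: 36.8
gripper_force: 60.7
```

Contact with the floor. Release and back out along the tool axis.

Request:
move_arm:
  plan:
    - [[0,0,-0.5],[0,0,0],0.0]
    - [[0,0,0],[0,0,0],0.6]
    - [[0,0,0],[0,0,0],0.65]
    - [[0,0,0],[0,0,0],0.65]
    - [[4,0,15],[0,0,0],0.65]
    - [[8,0,29],[0,0,0],0.65]
    - [[8,0,29],[0,0,0],0.65]
    - [[0,0,10],[0,0,0],0.65]

```text
clock: 19.98
eef_pos: [526.3, -326.9, 245.3]
tool_rot: [-3.141, 0.257, 0.002]
force: [-0.1, -0.5, -0.2]
width: 55.7
gripper_force: 0.0
```

Request:
move_arm:
  plan:
    - [[-1,28,1],[0,-1.5,0],0.7]
    - [[-1,28,0],[0,-1.5,0],0.7]
    - [[-1,28,0],[0,-1.5,0],0.7]
    - [[-1,28,0],[0,-1.5,0],0.7]
    - [[-1,28,0],[0,-1.5,0],0.7]
    - [[-1,29,0],[0,-1.5,0],0.7]
    - [[-1,29,0],[0,-1.5,0],0.7]
    - [[-1,29,0],[0,-1.5,0],0.7]
    - [[-1,29,0],[0,-1.5,0],0.7]
    - [[-1,29,0],[0,-1.5,0],0.7]

```text
clock: 21.22
eef_pos: [513.8, -41.0, 243.6]
tool_rot: [-3.14, -0.001, 0.002]
force: [0.6, -0.6, -0.1]
width: 59.9
gripper_force: 0.0
```

Request:
move_arm:
  plan:
    - [[-1,29,0],[0,-1.5,0],0.7]
    - [[-1,29,0],[0,-1.5,0],0.7]
    - [[-1,29,0],[0,-1.5,0],0.7]
    - [[-1,29,0],[0,-1.5,0],0.7]
    - [[0,29,0],[0,-1.5,0],0.7]
    - [[0,29,0],[0,-1.5,0],0.7]
    - [[0,29,0],[0,-1.5,0],0.7]
    - [[0,29,0],[0,-1.5,0],0.7]
    - [[0,29,0],[0,-1.4,0],0.7]
    - [[0,27,0],[0,-1.4,0],0.7]

```text
clock: 22.48
eef_pos: [510.0, 246.8, 243.5]
tool_rot: [-3.141, -0.259, 0.002]
force: [0.2, -0.1, 0.5]
width: 59.7
gripper_force: 0.0
```

Request:
move_arm:
  plan:
    - [[0,0,0],[0,0,0],0.7]
    - [[0,0,0],[0,0,0],0.7]

```text
clock: 22.72
eef_pos: [510.3, 244.9, 243.5]
tool_rot: [3.141, -0.258, 0.002]
force: [1.1, -0.4, -0.3]
width: 59.6
gripper_force: 0.0
```

```bash
python3 -c "
from h import *
s=status.read_state();print(s['qpos'],s['eef_pos'],s['tool_rot'])"
```

```text
[-0.4500886   0.40106525 -0.18487075  1.95596407  0.38823931  0.61212471
 -2.48160732] [510.31958669 244.88314286 243.46488763] [ 3.14115669e+00 -2.58205854e-01  1.53685988e-03]
```

Down to (533,246,167), then close and lift.

Request:
move_arm:
  plan:
    - [[6,1,-18],[0,0,0],0.7]
    - [[6,0,-22],[0,0,0],0.7]
    - [[6,0,-21],[0,0,0],0.7]
    - [[5,0,-16],[0,0,0],0.7]
    - [[0,0,0],[0,0,0],0.7]
    - [[0,0,0],[0,0,0],0.0]
    - [[0,0,0],[0,0,0],0.0]
    - [[0,0,0],[0,0,0],0.0]
    - [[0,0,0],[0,0,0],0.0]
    - [[0,0,0],[0,0,0],0.0]

```text
clock: 23.98
eef_pos: [533.8, 247.2, 167.8]
tool_rot: [-3.14, -0.26, 0.002]
force: [-2.1, -2.0, 6.4]
width: 36.8
gripper_force: 60.7
```

Request:
move_arm:
  plan:
    - [[0,0,8],[0,0,0],0.0]
    - [[0,0,14],[0,0,0],0.0]
    - [[0,0,16],[0,0,0],0.0]
    - [[0,0,16],[0,0,0],0.0]
    - [[0,0,16],[0,0,0],0.0]
    - [[0,0,16],[0,0,0],0.0]
    - [[0,0,16],[0,0,0],0.0]
    - [[0,0,16],[0,0,0],0.0]
    - [[0,0,16],[0,0,0],0.0]
    - [[0,0,16],[0,0,0],0.0]

```text
clock: 25.22
eef_pos: [533.1, 247.4, 318.0]
tool_rot: [-3.14, -0.259, 0.002]
force: [0.9, -0.6, -2.4]
width: 36.4
gripper_force: 60.4
```

Request:
move_arm:
  plan:
    - [[-3,-15,0],[0,1.5,0],0.0]
    - [[-3,-24,0],[0,1.5,0],0.0]
    - [[-3,-25,0],[0,1.5,0],0.0]
    - [[-3,-26,0],[0,1.5,0],0.0]
    - [[-3,-27,0],[0,1.5,0],0.0]
    - [[-3,-27,0],[0,1.5,0],0.0]
    - [[-3,-27,0],[0,1.5,0],0.0]
    - [[-3,-27,0],[0,1.5,0],0.0]
    - [[-3,-27,0],[0,1.5,0],0.0]
    - [[-3,-27,0],[0,1.5,0],0.0]

```text
clock: 26.48
eef_pos: [503.4, -5.3, 317.6]
tool_rot: [-3.139, 0.002, 0.003]
force: [0.7, -0.4, -1.8]
width: 36.4
gripper_force: 60.4
```

Request:
move_arm:
  plan:
    - [[0,-27,0],[0,1.5,0],0.0]
    - [[0,-27,0],[0,1.5,0],0.0]
    - [[0,-27,0],[0,1.5,0],0.0]
    - [[0,-27,0],[0,1.5,0],0.0]
    - [[0,-27,0],[0,1.5,0],0.0]
    - [[0,-27,0],[0,1.5,0],0.0]
    - [[0,-27,0],[0,1.5,0],0.0]
    - [[0,-25,0],[0,1.5,0],0.0]
    - [[0,-18,0],[0,1.5,0],0.0]
    - [[0,-10,0],[0,1.5,0],0.0]

```text
clock: 27.72
eef_pos: [503.5, -247.7, 317.3]
tool_rot: [-3.139, 0.264, 0.001]
force: [-0.3, 0.0, -3.0]
width: 36.5
gripper_force: 60.4
```

Request:
move_arm:
  plan:
    - [[0,0,0],[0,0,0],0.0]
    - [[0,0,0],[0,0,0],0.0]

```text
clock: 27.98
eef_pos: [503.7, -245.6, 316.9]
tool_rot: [-3.138, 0.264, 0.004]
force: [0.2, 0.1, -1.8]
width: 36.9
gripper_force: 60.5
```

```bash
python3 look.py pics/a1.png
```

```text
[ 503.71034123 -245.59368415  316.89489135] [-3.13837203  0.26392706  0.0037505 ] 36.86120839045337
G [ 508.66694023 -245.59368415  335.23697755]
```

View pics/a1.png

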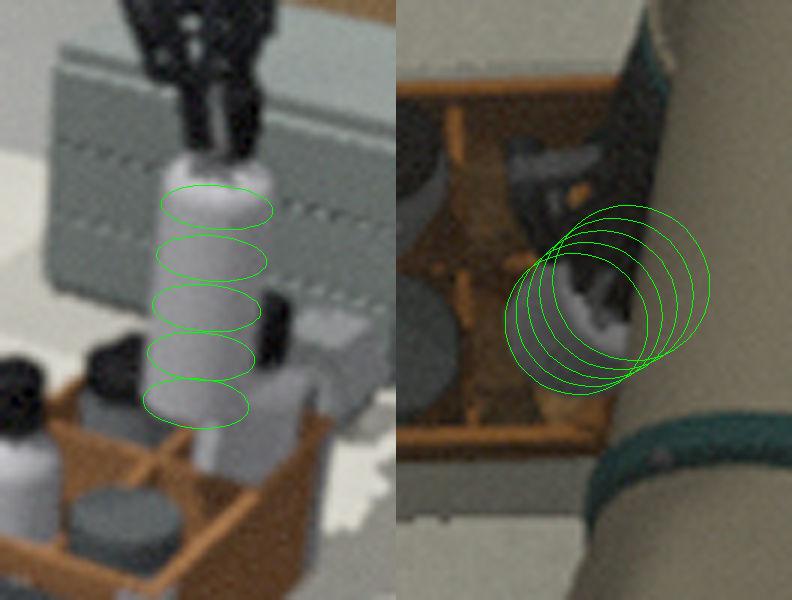

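A matches the overlay (side: base at about (196,403)), and B stands in its cell at about (255,400). Correcting by (-1,-3) and lowering.

Request:
move_arm:
  plan:
    - [[-1,-3,-10],[0,0,0],0.0]
    - [[0,0,-18],[0,0,0],0.0]
    - [[0,0,-20],[0,0,0],0.0]
    - [[0,0,-20],[0,0,0],0.0]
    - [[0,0,-20],[0,0,0],0.0]
    - [[0,0,-20],[0,0,0],0.0]
    - [[0,0,-20],[0,0,0],0.0]
    - [[0,0,-14],[0,0,0],0.0]
    - [[0,0,-9],[0,0,0],0.0]
    - [[0,0,0],[0,0,0],0.0]

```text
clock: 29.32
eef_pos: [502.2, -249.6, 165.3]
tool_rot: [-3.139, 0.265, 0.002]
force: [0.3, -1.0, -1.5]
width: 36.7
gripper_force: 60.4
```

Request:
move_arm:
  plan:
    - [[0,0,-2],[0,0,0],0.0]
    - [[0,0,-1.5],[0,0,0],0.0]
    - [[0,0,0],[0,0,0],0.0]

```text
clock: 29.7
eef_pos: [502.6, -249.8, 162.4]
tool_rot: [-3.14, 0.264, 0.002]
force: [-0.2, 0.6, -1.5]
width: 36.7
gripper_force: 60.4
```

Request:
move_arm:
  plan:
    - [[0,0,-1],[0,0,0],0.0]
    - [[0,0,-1],[0,0,0],0.0]
    - [[0,0,0],[0,0,0],0.0]

```text
clock: 30.08
eef_pos: [502.5, -249.7, 160.2]
tool_rot: [-3.139, 0.265, 0.002]
force: [0.5, -0.2, -2.7]
width: 36.8
gripper_force: 60.5
```

Request:
move_arm:
  plan:
    - [[0,0,-1],[0,0,0],0.0]
    - [[0,0,0],[0,0,0],0.0]

```text
clock: 30.32
eef_pos: [502.8, -249.7, 160.0]
tool_rot: [-3.14, 0.264, 0.002]
force: [0.0, 0.5, 5.1]
width: 36.6
gripper_force: 61.0
```

Contact. Release and retreat well clear.

Request:
move_arm:
  plan:
    - [[0,0,0],[0,0,0],0.6]
    - [[0,0,0],[0,0,0],0.65]
    - [[0,0,0],[0,0,0],0.65]
    - [[4,0,15],[0,0,0],0.65]
    - [[8,0,29],[0,0,0],0.65]
    - [[8,0,29],[0,0,0],0.65]
    - [[0,0,25],[0,0,0],0.65]
    - [[0,30,25],[0,0,0],0.65]
    - [[0,40,0],[0,0,0],0.65]
    - [[0,50,0],[0,0,0],0.65]

```text
clock: 31.58
eef_pos: [523.0, -129.4, 283.6]
tool_rot: [-3.14, 0.262, -0.0]
force: [1.3, 0.4, 0.2]
width: 55.7
gripper_force: 0.0
```

Request:
move_arm:
  plan:
    - [[0,50,0],[0,0,0],0.65]
    - [[0,50,0],[0,0,0],0.65]
    - [[0,50,0],[0,0,0],0.65]
    - [[0,40,0],[0,0,0],0.65]
    - [[0,0,0],[0,0,0],0.65]
    - [[0,0,0],[0,0,0],0.65]

```text
clock: 32.33
eef_pos: [522.9, 59.4, 282.8]
tool_rot: [-3.141, 0.263, 0.002]
force: [-0.4, -1.4, -0.5]
width: 55.3
gripper_force: 0.0
```

```bash
python3 - <<'E'
from h import *
import cv2
o=[]
B=[[582.3,-169,6],[509.3,-326.5,6],[507.5,-249.6,6]]
for n,x0,y0 in(("side",335,130),("top",355,165)):
  a=cv2.resize(cams.get_image(n)[y0:y0+95,x0:x0+110],None,fx=3.6,fy=3.6,interpolation=cv2.INTER_CUBIC)
  for b in B:
    q=(proj(n,cyl(np.array(b),[0,0,1],152,190,19)[49:98])+.5-[x0,y0])*3.6-.5
    cv2.polylines(a,[np.int32(q)],1,(0,255,0),1)
  o.append(a)
cv2.imwrite("pics/f.png",np.hstack(o))
E
```

```text
(no output)
```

View pics/f.png

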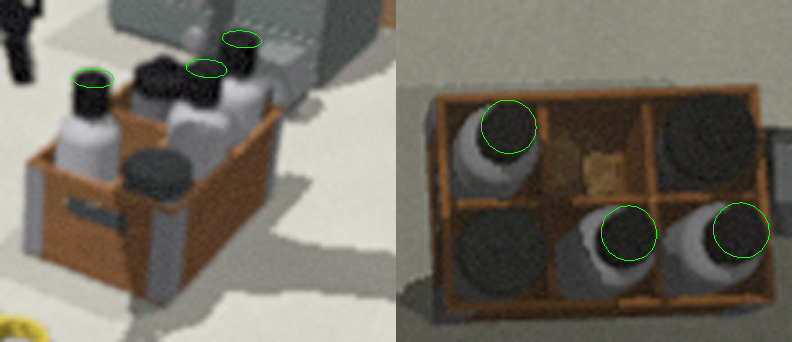

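All three caps, at about (508,127), (628,232) and (740,230) in the top half, sit on the upright predictions, so the bottles stand seated in their cells with the gripper clear. Handing in.

```bash
python3 -c "
from cell import ctrl
print(ctrl.finish_job())"
```

```text
the job is handed in; nothing more can be done
None
```

All three bottles stand upright and released, one to a cell of the crate, and the job was handed in at about 32 s of the 69 s allowed; the hand-in gave no verdict, so success rests on the last camera check.

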